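# Hold the mounting press shut on a small print

### The job

Fit the long platen onto the mounting press, its two holes over the two guide pegs, then press it down against the sprung bed until it rests hard on both stop collars, and keep pressing while the glue takes. Do not force it beyond a firm hand push, and leave the other things on the table where they are, the short platen included. The job finishes while you are still holding the platen pressed down: do not let go.

Things in the scene. Friction and masses are not known exactly. Their poses are not given: they have to be found in the camera images.
- platen_grip (a point): long platen, loose upper part of the press: plate 150 (y) x 56 (x) x 16, two 15 mm through holes 55 either side of centre along y. Central upright wooden handle 18 (x) x 66 (y) x 46 high, top 62 above the underside. Point: in the handle, over the plate centre, 40 above the plate's underside; z up. 0.3-0.55 kg. Fits either way round. Starts flat on the table, left or right of the press.
- press_center (a point): mounting press fixed to the table: base 120 (x) x 190 (y) x 15 high, two upright guide pegs, sprung bed between. Point: on the press's centre, 35 above the table, level with the stop collars' tops; y along the line of the pegs, z up. With the platen home its underside is at this height, its handle point 40 above.
- stop_a: steel stop collar (hard stop), 28 diameter, flat top 35 above the table, round the foot of the guide peg 55 from the press's centre on its +y side. Peg: 12 diameter to 70 above the table, then tapering to 5 at its top, 82 above the table. This origin: on the peg's axis, at table height.
- stop_b: the same collar and peg 55 from the press's centre on its -y side. This origin: on the peg's axis, at table height.
- bed (a joint): sprung bed, 75 (x) x 64 (y), card and print on it, on a vertical plunger between the pegs. 0 = fully up, top 49 above the table, 14 above the collars; grows in m as pressed down; 0.014 when the platen rests on both collars. Spring: 8 N starts it, 15 N at 0.014; a push of 20 to 30 N seats the platen firmly on the collars. It lifts the platen again if let go; the platen's weight alone does not move it.
- short_platen_grip (a point): short platen: same build and same handle as the long platen, but its plate is only 104 mm long with holes 64 mm apart; it does not fit the press. Point: handle centre, 40 mm above its underside; long side along y. Leave it where it lies.
- tape_c (a point): roll of paper tape lying flat, outer diameter 90, height 24. Point: centre. Bystander.
- ink_pad_c (a point): flat black ink pad 70 x 100 x 18. Point: centre. Bystander.
- mug_c (a point): white ceramic mug, diameter 82, height 92. Point: half-way up its axis. Bystander.
- brush_jar_c (a point): glass jar of brushes, diameter 80, jar height 100, brushes to about 240. Point: half-way up the jar. Bystander.
- small_frame_c (a point): black picture frame standing upright, 22 thick, 130 wide, 170 high. Point: centre. Bystander.
- knife_c (a point): scraper with a wooden handle and wide flat steel blade, lying flat, 200 long. Point: on its handle. Bystander.
- soap_pump_c (a point): clear pump bottle with green pump, diameter 60, height 190. Point: 70 above the table. Bystander.
There are look-alikes about, which are no part of the job. Leave any pink or turquoise look-alike of the part that bears platen_grip alone.

How it is judged:
By the outcome, as a careful person would: the job done as asked, in the order asked, and still so for the second after the job is handed in, while the arm keeps its last pose, push and grip.
It also fails if it takes over 48 s, if anything falls off the work surface, if the arm or the gripper's body presses on something with over 40 N, if the wrist force passes 120 N, or if a joint passes its speed limit or range.

### The arm

A 7-joint arm with a two-finger parallel gripper is mounted at the origin on the work surface. World frame = base frame: x ahead of the robot, y to its left, z up, the work surface at z = 0. Lengths are in m, angles in rad, forces in N, time in s.
With the tool pointing down it reaches from about 0.425 to 0.925 m from the base axis. Payload 6.8 kg.
Tool frame: the origin (TCP) lies midway between the tips of the shut fingers; the grasp point (between the pads) lies 19 mm behind it; z points along the fingers, x is the direction in which the jaws open and shut, and the axes are right-handed (so a half turn about z gives the same grasp; the last joint's range is limited). The gripper opens to 85 mm and grips with 20 to 120 N. Pads are 22 mm wide; open, the fingers measure 114 mm over their backs; the gripper's body (76 mm by 85 mm) begins 54 mm behind the grasp point. The pads swing forward as they close: fully open they stand 13 mm farther back than shut.
Start: joints at [1.096, 0.477, 0.022, 1.555, -0.011, 1.109, -0.083], TCP at [0.242, -0.63, 0.231] pointing down, gripper open.
Joint ranges: [-2.96, 2.96], [-0.34, 2.1], [-1.41, 1.46], [0.24, 2.44], [-1.37, 4.51], [0.17, 1.92], [-2.96, 2.96]. Speed limits (rad/s): [2.39, 2.39, 3.14, 3.14, 3.14, 3.14, 3.14].

### API

Orientations are given as a unit quaternion [w, x, y, z].
In Python, from station import bot gives the robot as it stands.
- The arm moves only by the tool step_arm, never from a script. Its argument "increments" is a list of rows, each a list of 7 numbers: the shift along the tool's x, y, z in cm, then the turn, a rotation vector about the tool's x, y, z in degrees, then the closure, from 0 (fully open) to 1 (shut). A call has 1 to 20 rows; each row shifts and turns the commanded pose from where the row before left it, along the tool's axes as they then stand; what a row does not reach is not made up. A row lasts 1/10 s, in which the tool goes at most 50 mm and 8.59 degrees, less where a joint would pass 70% of its speed; a pose out of reach is approached as far as the arm can. A call is refused whole if a number of a shift passes 5 or a number of a turn 8.59, either way. A call with a gripper value outside its range is refused whole. The fingers move at their own pace and stop on an object; "squeeze" is the grip in N (left out, the last holds). Time passes only in rows, so rows that do not move let the fingers close. It gives the time, the measured TCP pose, the force and the opening at its end, in the units of the state.
- bot.get_obs(): the state, without advancing time (a new reading comes with each control period).
- bot.read_camera(name): name is "scene" or "side" or "wrist"; returns a dict with "pixels" (420x560x3 uint8, red, green, blue), "vertical_fov" (degrees; the focal length in pixels is half the picture's height over the tangent of half this angle, whatever the lens; pixels are square), "cx", "cy" (the principal point, pixels), "camera_from_world" (4x4, takes a point from world to camera coordinates). Camera axes: x right, y down, z forward; pixel columns grow to the right and rows downward; lengths in m; the calibration is good to about 2 mm. A picture is of the moment at which its call begins. There is no depth.
- bot.hand_in(): hands the job in, once; it reports no verdict.
Trained networks look in a picture, given as the dict that the camera call returned (one of the last four; its "shot" number tells which), for a name from the list of things; names that differ only in an ending like _2 or _b are one class to them, and where a whole thing is asked for, a point or a joint stands for the part that bears it (a point fixed in the world has none). Each returns a list of dicts, best first, with "score" (0 to 1); they miss things now and then, are a little off and sometimes report something else, mostly with a low value. They report only what shows in the picture. A call takes as long as a camera call. They do not tell look-alikes from the thing itself.
- bot.find_in(picture, query): "point" ([column, row] in pixels, amid what is visible of it).
- bot.cut_out(picture, query): "pixels" (420x560 bool, what is visible of it) and "point" ([column, row] in pixels, amid what is visible of it).
- bot.pinpoint(picture, query): "point" ([column, row] in pixels: a listed point, or the origin of a listed thing).
The state is a dict: "t": time; "q": joint angles; "joint_vel": joint speeds; "joint_torque": joint torques, N m; "eef_pos": TCP position; "tool_rot": TCP orientation; "contact_force": force on the tool from outside, world axes, zero at the start; "torque": the same for the moment, N m; "gripper_width": opening from 0.0 (shut) to 1.0 (fully open).
Only numpy, scipy, OpenCV 4.12 (cv2) and the standard library are available. Lean on these libraries where they do the work, as an engineer would, in place of code of your own. Each camera call takes 0.05 s, during which the arm holds its last target.

## Working session

There is one attempt and no reset: what is moved stays moved. The work goes in short steps, Python scripts to look and compute and a tool call to move; the robot and the scene stay as the last step left them, time stands still between calls to the robot, and variables do not carry over. Pictures are saved under pics/ and viewed, and the job is handed in when it is done.

Besides the shell and the picture viewer there is one more tool, called after "Call:" in YAML: its name, and indented under it one key for each argument. step_arm: Moves the arm, as the interface text tells. Its arguments: {"type":"object","properties":{"increments":{"type":"array"},"squeeze":{"type":"number"}},"required":["increments"]}

```bash
ls; mkdir -p pics; cat > h.py <<'E'
import numpy as np,cv2,pickle
from station import bot
def snap(n,fn):
    p=bot.read_camera(n); cv2.imwrite('pics/'+fn,p['pixels'][:,:,::-1]); pickle.dump({k:p[k] for k in p},open('pics/'+fn+'.pkl','wb')); return p
def ray(p,uv):
    f=210/np.tan(np.radians(p['vertical_fov'])/2); T=np.array(p['camera_from_world'])
    d=np.array([(uv[0]-p['cx'])/f,(uv[1]-p['cy'])/f,1]); R=T[:3,:3]
    return -R.T@T[:3,3],R.T@d
def atz(p,uv,z):
    o,d=ray(p,uv); return o+d*(z-o[2])/d[2]
def tri(l):
    A=0;b=0
    for p,uv in l:
        o,d=ray(p,uv); d=d/np.linalg.norm(d); M=np.eye(3)-np.outer(d,d); A=A+M; b=b+M@o
    return np.linalg.solve(A,b)
def proj(p,X):
    f=210/np.tan(np.radians(p['vertical_fov'])/2); T=np.array(p['camera_from_world'])
    c=T[:3,:3]@np.array(X)+T[:3,3]; return c[0]/c[2]*f+p['cx'],c[1]/c[2]*f+p['cy']
E
python3 - <<'E'
from h import *
print(bot.get_obs())
a=snap('scene','s0.png');b=snap('side','d0.png')
for n,p in(('scene',a),('side',b)):
    print(n,p['vertical_fov'],p['shot'],ray(p,(280,210)))
    for q in('platen_grip','short_platen_grip','press_center','stop_a','stop_b'):
        print(q,[(np.round(r['point'],1),round(r['score'],2)) for r in bot.pinpoint(p,q)])
E
```

```text
pics
{'t': 0.0, 'q': array([ 1.09588009,  0.47777734,  0.02233491,  1.55647457, -0.01148416,
        1.10928099, -0.08306616]), 'joint_vel': array([ 7.88491914e-04,  1.70034655e-03,  8.94607322e-05,  2.89702085e-03,
        4.46130012e-04, -4.35670692e-04,  1.16119285e-04]), 'joint_torque': array([-1.05639996e-03, -5.96449506e+01,  1.60720691e+00, -2.81198376e+01,
        1.23536252e-02,  9.36062570e-03,  2.28302275e-05]), 'eef_pos': array([ 0.24185521, -0.62954321,  0.23033112]), 'tool_rot': array([-4.51173001e-04,  8.24228822e-01, -5.66256150e-01, -7.85704256e-04]), 'contact_force': array([ 0.76546422, -0.21544454, -0.8216507 ]), 'torque': array([-0.01501908,  0.03870519,  0.00914097]), 'gripper_width': 0.9972993433097532}
scene 44.237480007543425 1 (array([1.59892116, 0.46311867, 1.17352145]), array([-0.65055007, -0.27980764, -0.70632655]))
platen_grip [(array([274.9, 254.3]), 0.94), (array([386.5, 212.7]), 0.87), (array([410.4, 181.4]), 0.79)]
short_platen_grip [(array([197.5, 176.4]), 0.76)]
press_center [(array([278.7, 202.7]), 0.96)]
stop_a [(array([264.6, 207.2]), 0.46), (array([294.1, 218.2]), 0.38), (array([279. , 202.8]), 0.2)]
stop_b [(array([264.6, 207.2]), 0.46), (array([294.1, 218.2]), 0.38), (array([279. , 202.8]), 0.2)]
side 42.02413398876704 2 (array([-0.50552922,  1.05836901,  0.91252772]), array([ 0.61231689, -0.62910109, -0.47890143]))
platen_grip [(array([216.5, 284.8]), 0.97), (array([220.7, 214.4]), 0.59), (array([255.3, 317.2]), 0.58)]
short_platen_grip [(array([347.3, 196.8]), 0.92)]
press_center [(array([284.8, 229.6]), 0.84)]
stop_a [(array([338.2, 161. ]), 0.7), (array([268.5, 240.9]), 0.41)]
stop_b [(array([338.2, 161. ]), 0.7), (array([268.5, 240.9]), 0.41)]
```

View pics/s0.png

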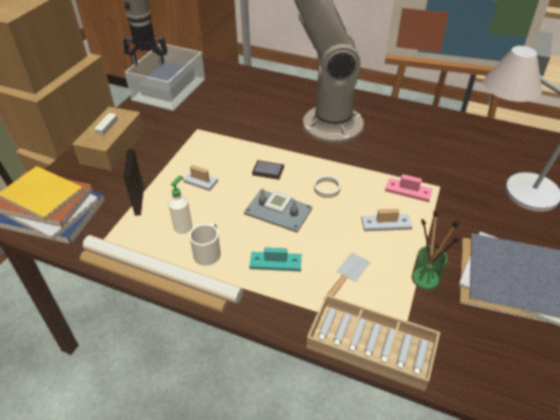

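View pics/d0.png

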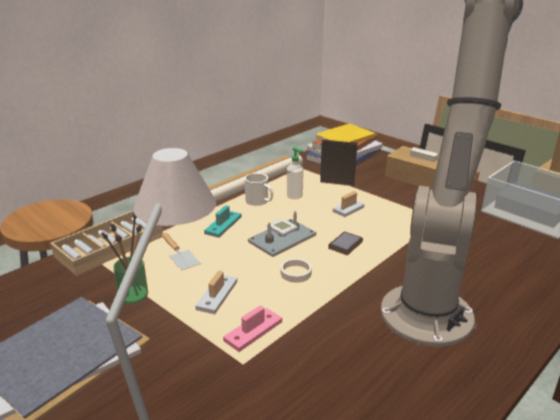

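Candidates for the long platen in the scene view are teal (275,258), pink (409,186), grey with wooden handle (387,217) and grey with wooden handle, shorter (199,177). The grey one at (387,217) fits: it has a wooden handle, is longer than the (199,177) one, and is neither pink nor turquoise. I'll confirm it in a crop and measure.

```bash
python3 - <<'E'
from h import *
a=pickle.load(open('pics/s0.png.pkl','rb'));b=pickle.load(open('pics/d0.png.pkl','rb'))
c=cv2.imread('pics/s0.png');d=cv2.imread('pics/d0.png')
R=lambda i,x,y,w,h,W,H:cv2.resize(i[y:y+h,x:x+w],(W,H),interpolation=cv2.INTER_CUBIC)
top=np.hstack([R(c,350,190,80,60,400,300),R(c,160,150,80,60,400,300)])
bot_=np.hstack([R(c,235,175,80,60,400,300),R(d,180,260,80,60,400,300)])
cv2.imwrite('pics/crop0.png',np.vstack([top,bot_]))
print('platen',tri([(a,(386.5,212.7)),(b,(216.5,284.8))]))
print('short',tri([(a,(197.5,176.4)),(b,(347.3,196.8))]))
P=tri([(a,(278.7,202.7)),(b,(284.8,229.6))]);print('press',P)
print(atz(a,(386.5,212.7),.04),atz(b,(216.5,284.8),.04))
print(atz(a,(278.7,202.7),.035),atz(b,(284.8,229.6),.035))
E
```

```text
platen [0.44116101 0.32512715 0.039607  ]
short [ 0.50677304 -0.30956399  0.03912229]
press [ 0.51652329 -0.00924162  0.03305729]
[0.43958888 0.32262341 0.04      ] [0.44032225 0.32881505 0.04      ]
[ 0.52175113 -0.00444109  0.035     ] [ 0.51583198 -0.01277682  0.035     ]
```

View pics/crop0.png

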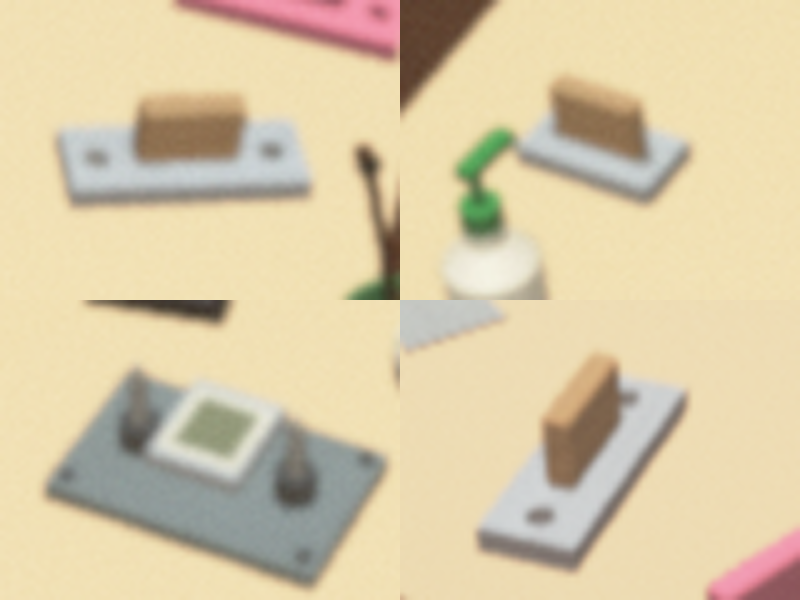

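The crop confirms it: the (387,217) part has a wooden handle and a long plate with the holes far out, while (199,177) is the short one. Next, coarse yaws from the holes and the peg tops.

```bash
python3 - <<'E'
from h import *
a=pickle.load(open('pics/s0.png.pkl','rb'));b=pickle.load(open('pics/d0.png.pkl','rb'))
def rep(n,A,B):
    print(n,A.round(4),B.round(4),'mid',((A+B)/2).round(4),'len',np.linalg.norm((A-B)[:2]).round(4),'yaw',np.degrees(np.arctan2(-(A-B)[0],(A-B)[1])).round(2))
rep('holes a',atz(a,(404.4,220),.016),atz(a,(369,221.4),.016))
rep('holes b',atz(b,(208,303.2),.016),atz(b,(225.6,279.4),.016))
rep('pegs a',atz(a,(294,199.4),.082),atz(a,(262.4,189.),.082))
c=cv2.imread('pics/d0.png')[200:260,240:320]
cv2.imwrite('pics/crop1.png',cv2.resize(c,(800,600),interpolation=cv2.INTER_CUBIC))
from scipy.spatial.transform import Rotation as R
q=bot.get_obs()['tool_rot'];print(R.from_quat(q[[1,2,3,0]]).as_matrix().round(3))
for n,X in dict(tape=('tape_c',.012),jar=('brush_jar_c',.05),ink=('ink_pad_c',.009),mug=('mug_c',.046),soap=('soap_pump_c',.07),knife=('knife_c',.01),frame=('small_frame_c',.085)).items():
    a2=a
    r=[(x['point'],x['score']) for x in bot.pinpoint(a,X[0])][:1]
    for p,s in r: print(n,atz(a,p,X[1]).round(3),round(s,2))
E
```

```text
holes a [0.425  0.3792 0.016 ] [0.473  0.2791 0.016 ] mid [0.449  0.3291 0.016 ] len 0.111 yaw 25.66
holes b [0.4204 0.376  0.016 ] [0.4676 0.2749 0.016 ] mid [0.444  0.3254 0.016 ] len 0.1116 yaw 25.04
pegs a [0.535  0.0524 0.082 ] [ 0.5292 -0.0561  0.082 ] mid [ 0.5321 -0.0019  0.082 ] len 0.1086 yaw -3.04
[[ 0.359 -0.933  0.   ]
 [-0.933 -0.359 -0.   ]
 [ 0.     0.    -1.   ]]
tape [0.355 0.096 0.012] 0.58
jar [0.611 0.483 0.05 ] 0.6
ink [ 0.351 -0.121  0.009] 0.83
mug [ 0.767 -0.13   0.046] 0.56
soap [ 0.705 -0.248  0.07 ] 0.67
knife [0.727 0.269 0.01 ] 0.95
frame [ 0.613 -0.017  0.085] 0.68
```

View pics/crop1.png

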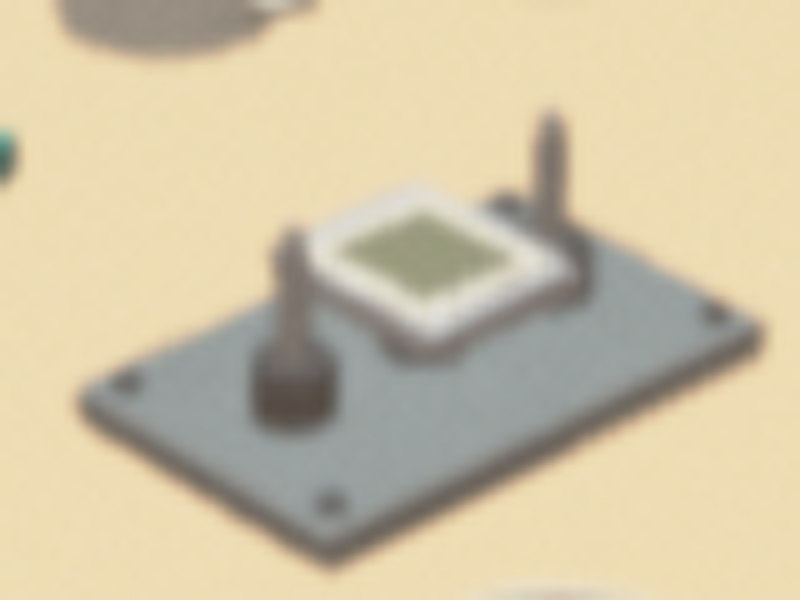

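```bash
cat >> h.py <<'E'
from scipy.spatial.transform import Rotation as R
def state():
    o=bot.get_obs(); q=o['tool_rot']; return o,R.from_quat(q[[1,2,3,0]])
def plan(target,yaw,n,grip=0.0,dec=1):
    """target world TCP, yaw deg of tool x (tool down); prints rows"""
    o,r=state(); Mt=R.from_matrix(np.column_stack([[np.cos(np.radians(yaw)),np.sin(np.radians(yaw)),0],[np.sin(np.radians(yaw)),-np.cos(np.radians(yaw)),0],[0,0,-1]]))
    rv=(r.inv()*Mt).as_rotvec(degrees=True); tr=np.round(rv/n,1)
    p=o['eef_pos'].copy(); rows=[]; cur=r
    for k in range(n):
        d=(np.array(target)-p)/(n-k); s=np.round(cur.inv().apply(d)*100,dec)
        rows.append([*s,*tr,grip]); p=p+cur.apply(s/100); cur=cur*R.from_rotvec(tr,degrees=True)
    import json; print(json.dumps([[float(x)+0.0 for x in w] for w in rows]).replace('.0,',',').replace('.0]',']')); print('end',p.round(4),'from',o['eef_pos'].round(4),'t',round(o['t'],2))
E
python3 - <<'E'
from h import *
a=pickle.load(open('pics/s0.png.pkl','rb'));b=pickle.load(open('pics/d0.png.pkl','rb'))
A=tri([(a,(294,199.4)),(b,(269.2,223))]);B=tri([(a,(262.4,189)),(b,(295.1,211.2))])
print(A,B,(A+B)/2,np.linalg.norm(A-B))
w=snap('wrist','w0.png'); o,r=state()
T=np.array(w['camera_from_world']);C=-T[:3,:3].T@T[:3,3]
print('cam in tool',r.inv().apply(C-o['eef_pos']),'axis',r.inv().apply(T[2,:3]),w['vertical_fov'])
plan([.46,-.01,.30],0,18)
E
```

```text
[0.5273877  0.04748667 0.07681765] [ 0.52132726 -0.06189425  0.07700011] [ 0.52435748 -0.00720379  0.07690888] 0.10954884401877062
cam in tool [ 1.07987168e-04 -7.22141595e-02 -1.43688716e-01] axis [0.00129723 0.28708963 0.95790285] 64.18646986170197
[[-2.8, -2.4, -0.4, 0, 0, -3.8, 0], [-2.6, -2.5, -0.4, 0, 0, -3.8, 0], [-2.4, -2.7, -0.4, 0, 0, -3.8, 0], [-2.3, -2.9, -0.4, 0, 0, -3.8, 0], [-2.1, -3, -0.4, 0, 0, -3.8, 0], [-1.9, -3.1, -0.4, 0, 0, -3.8, 0], [-1.6, -3.3, -0.4, 0, 0, -3.8, 0], [-1.4, -3.4, -0.4, 0, 0, -3.8, 0], [-1.2, -3.4, -0.4, 0, 0, -3.8, 0], [-1, -3.5, -0.4, 0, 0, -3.8, 0], [-0.7, -3.6, -0.4, 0, 0, -3.8, 0], [-0.5, -3.6, -0.4, 0, 0, -3.8, 0], [-0.3, -3.6, -0.3, 0, 0, -3.8, 0], [0, -3.7, -0.4, 0, 0, -3.8, 0], [0.2, -3.6, -0.3, 0, 0, -3.8, 0], [0.5, -3.6, -0.4, 0, 0, -3.8, 0], [0.7, -3.6, -0.3, 0, 0, -3.8, 0], [1, -3.6, -0.4, 0, 0, -3.8, 0]]
end [ 0.4601 -0.0098  0.3003] from [ 0.2421 -0.6301  0.2313] t 1.0
```

View pics/w0.png

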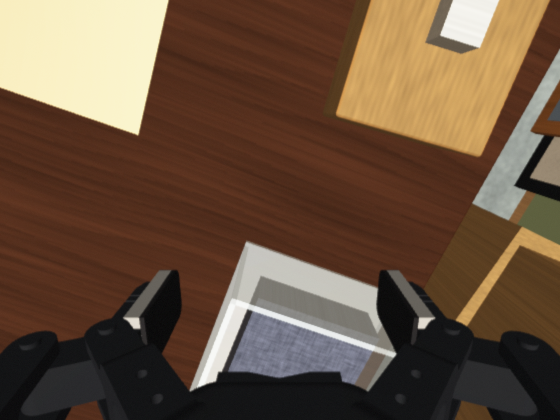

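The wrist view shows the tray and the sheet's edge. The fingers fill its lower part and nothing below is in the way. Next I fly over the press to measure it closely.

Call:
step_arm:
  increments:
    - [-2.8, -2.4, -0.4, 0, 0, -3.8, 0]
    - [-2.6, -2.5, -0.4, 0, 0, -3.8, 0]
    - [-2.4, -2.7, -0.4, 0, 0, -3.8, 0]
    - [-2.3, -2.9, -0.4, 0, 0, -3.8, 0]
    - [-2.1, -3, -0.4, 0, 0, -3.8, 0]
    - [-1.9, -3.1, -0.4, 0, 0, -3.8, 0]
    - [-1.6, -3.3, -0.4, 0, 0, -3.8, 0]
    - [-1.4, -3.4, -0.4, 0, 0, -3.8, 0]
    - [-1.2, -3.4, -0.4, 0, 0, -3.8, 0]
    - [-1, -3.5, -0.4, 0, 0, -3.8, 0]
    - [-0.7, -3.6, -0.4, 0, 0, -3.8, 0]
    - [-0.5, -3.6, -0.4, 0, 0, -3.8, 0]
    - [-0.3, -3.6, -0.3, 0, 0, -3.8, 0]
    - [0.2, -3.7, -0.4, 0, 0, -3.8, 0]
    - [1.2, -3.6, -0.3, 0, 0, -3.8, 0]
    - [1.8, -3.6, -0.4, 0, 0, -3.8, 0]
    - [2.4, -3.6, -0.3, 0, 0, -3.8, 0]
    - [2.5, -3.6, -0.4, 0, 0, -3.8, 0]
    - [0, 0, 0, 0, 0, 0, 0]
    - [0, 0, 0, 0, 0, 0, 0]

```text
t: 3.0
eef_pos: [0.5163, -0.0187, 0.3002]
tool_rot: [-0.0, 1.0, -0.004, -0.0]
contact_force: [-0.5, -1.1, -0.0]
gripper_width: 1.001
```

```bash
python3 - <<'E'
from h import *
o,r=state();print(o['t'],o['eef_pos'],r.as_matrix()[:,0].round(3),abs(o['joint_vel']).max(),o['contact_force'])
w=snap('wrist','w1.png')
E
```

```text
3.0 [ 0.51632605 -0.01867843  0.300192  ] [ 1.    -0.009 -0.   ] 0.034563773256521574 [-0.51869512 -1.12649882 -0.00667016]
```

View pics/w1.png

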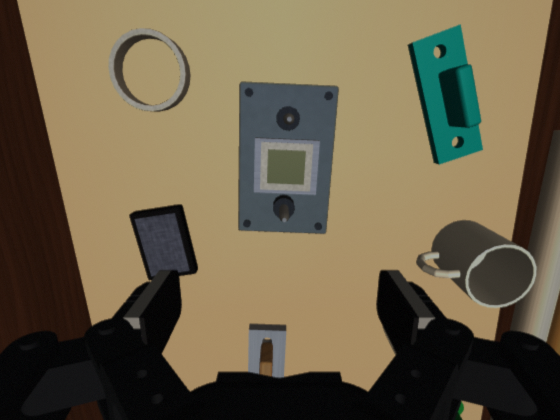

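The press is centred near (287,158), with peg tips near (289,118) and (284,213). I'll enlarge and fit the base outline.

```bash
cat > fitpress.py <<'E'
from h import *
from scipy.optimize import least_squares
def fit(fn,x0,show=None):
    w=pickle.load(open('pics/%s.pkl'%fn,'rb'));im=w['pixels'].astype(int)
    r,g,b=im[...,0],im[...,1],im[...,2]
    m=((b>r+3)&(r>40)&(r<135)).astype(np.uint8)
    m[270:]=0
    c=np.array(proj(w,[x0[0],x0[1],.02]));
    yy,xx=np.mgrid[:420,:560]; m[(np.hypot(xx-c[0],yy-c[1])>110)]=0
    m=cv2.morphologyEx(m,cv2.MORPH_CLOSE,np.ones((7,7)))
    cs,_=cv2.findContours(m,cv2.RETR_EXTERNAL,cv2.CHAIN_APPROX_NONE)
    C=max(cs,key=cv2.contourArea)[:,0,:]
    # points to z=.015 plane, minAreaRect
    P=np.array([atz(w,p,.015)[:2] for p in C])
    rect=cv2.minAreaRect((P*1000).astype(np.float32))
    print('rect',rect)
    hull=cv2.convexHull((P*1000).astype(np.float32))
    return w,C,P,m
if __name__=='__main__':
    w,C,P,m=fit('w1.png',(.522,-.007))
    im=w['pixels'][:,:,::-1].copy()
    for p in C: im[p[1],p[0]]=(0,0,255)
    cv2.imwrite('pics/w1c.png',cv2.resize(im[70:245,180:400],(800,636),interpolation=cv2.INTER_CUBIC)[:600])
E
python3 fitpress.py
```

```text
rect ((524.0269165039062, -7.593994140625), (186.61228942871094, 116.62635803222656), 87.12623596191406)
```

View pics/w1c.png

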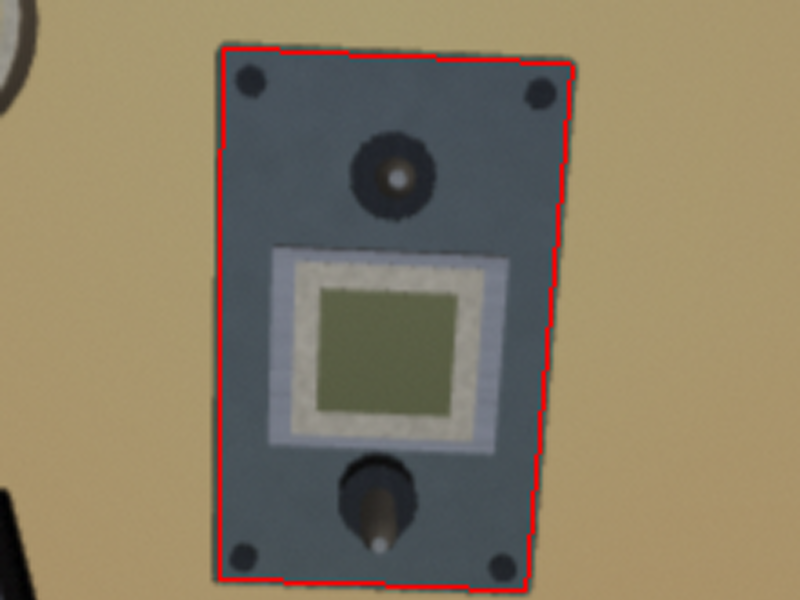

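```bash
python3 - <<'E'
from h import *
w=pickle.load(open('pics/w1.png.pkl','rb'))
f=lambda x,y:((x+.5)/3.636-.5+180,(y+.5)/3.636-.5+70)
def rep(n,A,B):
    print(n,A.round(4),B.round(4),'mid',((A+B)/2).round(4),'len',np.linalg.norm((A-B)[:2]).round(4),'yaw',np.degrees(np.arctan2(-(A-B)[0],(A-B)[1])).round(2))
rep('tips',atz(w,f(398,178),.082),atz(w,f(378,545),.082))
rep('collar',atz(w,f(393,176),.035),atz(w,f(377.5,493),.035))
# base screws
for p,q in(((251,81),(502,568)),((541,94),(244,557))): print((atz(w,f(*p),.015)+atz(w,f(*q),.015))/2)
plan([.444,.326,.25],25.3,18)
E
```

```text
tips [0.527  0.0474 0.082 ] [ 0.5209 -0.0629  0.082 ] mid [ 0.5239 -0.0077  0.082 ] len 0.1104 yaw -3.18
collar [0.5268 0.0472 0.035 ] [ 0.5214 -0.059   0.035 ] mid [ 0.5241 -0.0059  0.035 ] len 0.1063 yaw -2.92
[ 0.52400767 -0.00812659  0.015     ]
[ 0.5242606  -0.00801475  0.015     ]
[[-0.4, -1.9, 0.3, 0, 0, -1.4, 0], [-0.4, -1.9, 0.3, 0, 0, -1.4, 0], [-0.3, -1.9, 0.3, 0, 0, -1.4, 0], [-0.3, -1.9, 0.3, 0, 0, -1.4, 0], [-0.2, -2, 0.3, 0, 0, -1.4, 0], [-0.2, -2, 0.3, 0, 0, -1.4, 0], [-0.1, -2, 0.3, 0, 0, -1.4, 0], [-0.1, -2, 0.3, 0, 0, -1.4, 0], [0, -2, 0.3, 0, 0, -1.4, 0], [0, -2, 0.3, 0, 0, -1.4, 0], [0.1, -1.9, 0.2, 0, 0, -1.4, 0], [0.1, -2, 0.3, 0, 0, -1.4, 0], [0.1, -1.9, 0.2, 0, 0, -1.4, 0], [0.2, -1.9, 0.3, 0, 0, -1.4, 0], [0.2, -2, 0.2, 0, 0, -1.4, 0], [0.3, -1.9, 0.3, 0, 0, -1.4, 0], [0.3, -1.9, 0.2, 0, 0, -1.4, 0], [0.4, -2, 0.3, 0, 0, -1.4, 0]]
end [0.4435 0.3262 0.2499] from [ 0.5157 -0.02    0.3   ] t 3.05
```

```bash
python3 - <<'E'
from h import *
a=pickle.load(open('pics/s0.png.pkl','rb'));b=pickle.load(open('pics/d0.png.pkl','rb'))
print('lamp',tri([(a,(524,50)),(b,(170,157))]),tri([(a,(515,85)),(b,(175,200))]))
print('jar',tri([(a,(430,262)),(b,(131,275))]))
E
```

```text
lamp [0.24509244 0.56122927 0.5380282 ] [0.25285033 0.56218809 0.44653584]
jar [0.60704968 0.48350757 0.06657959]
```

Call:
step_arm:
  increments:
    - [-0.4, -1.9, 0.3, 0, 0, -1.4, 0]
    - [-0.4, -1.9, 0.3, 0, 0, -1.4, 0]
    - [-0.3, -1.9, 0.3, 0, 0, -1.4, 0]
    - [-0.3, -1.9, 0.3, 0, 0, -1.4, 0]
    - [-0.2, -2, 0.3, 0, 0, -1.4, 0]
    - [-0.2, -2, 0.3, 0, 0, -1.4, 0]
    - [-0.1, -2, 0.3, 0, 0, -1.4, 0]
    - [-0.1, -2, 0.3, 0, 0, -1.4, 0]
    - [0, -2, 0.3, 0, 0, -1.4, 0]
    - [0, -2, 0.3, 0, 0, -1.4, 0]

```text
t: 4.05
eef_pos: [0.4761, 0.1757, 0.27]
tool_rot: [-0.0, 0.993, 0.118, 0.0]
contact_force: [0.2, -0.1, -0.3]
gripper_width: 0.999
```

Call:
step_arm:
  increments:
    - [0.1, -2, 0.2, 0, 0, -1.4, 0]
    - [0.1, -2, 0.3, 0, 0, -1.4, 0]
    - [0.1, -1.9, 0.2, 0, 0, -1.4, 0]
    - [0.2, -1.9, 0.3, 0, 0, -1.4, 0]
    - [0.2, -2, 0.2, 0, 0, -1.4, 0]
    - [0.3, -1.9, 0.3, 0, 0, -1.4, 0]
    - [0.3, -1.9, 0.2, 0, 0, -1.4, 0]
    - [0.4, -2, 0.3, 0, 0, -1.4, 0]
    - [0, 0, 0, 0, 0, 0, 0]
    - [0, 0, 0, 0, 0, 0, 0]

```text
t: 5.05
eef_pos: [0.4431, 0.3282, 0.25]
tool_rot: [0.0, 0.977, 0.214, -0.0]
contact_force: [0.4, 0.0, 0.2]
gripper_width: 0.999
```

```bash
python3 - <<'E'
from h import *
w=snap('wrist','w2.png'); o,r=state(); print(o['eef_pos'],o['t'],r.as_matrix()[:,0])
im=w['pixels'][:,:,::-1]
cv2.imwrite('pics/w2c.png',cv2.resize(im[60:270,140:420],(800,600),interpolation=cv2.INTER_CUBIC))
E
```

```text
[0.44358068 0.32741359 0.2500651 ] 5.1 [ 9.09237381e-01  4.16277805e-01 -4.17242569e-04]
```

View pics/w2c.png

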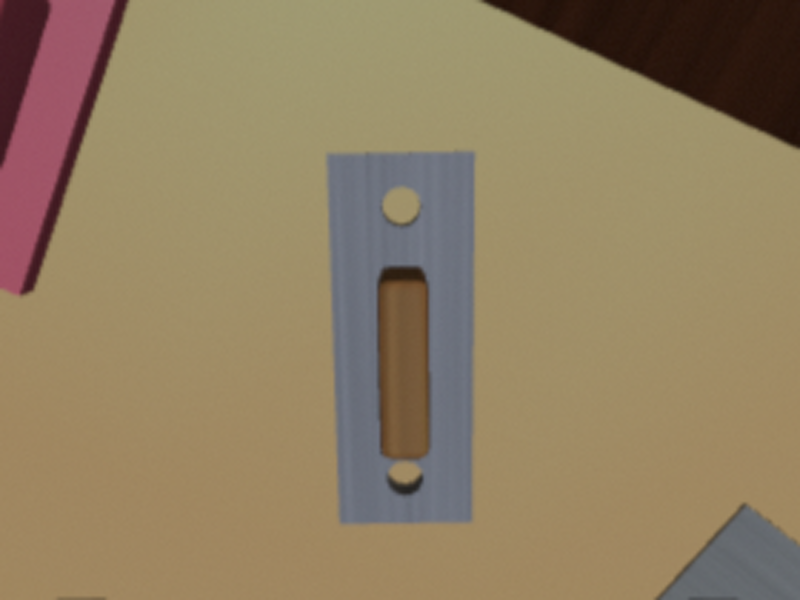

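The long platen lies aligned with the tool. The crop shows its plate corners at (328,154), (474,152), (471,521) and (341,523), and its holes at (401,205) and (404,476).

```bash
python3 - <<'E'
from h import *
w=pickle.load(open('pics/w2.png.pkl','rb'))
f=lambda p:((p[0]+.5)/2.857-.5+140,(p[1]+.5)/2.857-.5+60)
C=np.array([atz(w,f(p),.016)[:2] for p in((328,154),(474,152),(471,521),(341,523))])
print(C.round(4),C.mean(0),cv2.minAreaRect((C*1000).astype(np.float32)))
for i in range(4): print(np.linalg.norm(C[i]-C[i-1]).round(4))
y=(C[0]+C[1]-C[2]-C[3]);print('yaw',np.degrees(np.arctan2(-y[0],y[1])))
print('hole',atz(w,f((401,205)),.016))
H=np.array([atz(w,f(p),.062)[:2] for p in((380,281),(428,281),(428,457),(382,457))]);print('handle',H.mean(0),[np.linalg.norm(H[i]-H[i-1]).round(4) for i in range(4)])
c=C.mean(0); 
o,r=state(); print(r.inv().apply(np.array([*c,.25])-o['eef_pos'])*100)
E
```

```text
[[0.3885 0.3817]
 [0.4384 0.4055]
 [0.503  0.2704]
 [0.4534 0.2466]] [0.44580374 0.32605996] ((445.836181640625, 326.1049499511719), (55.248985290527344, 149.9013214111328), 25.63595199584961)
0.1499
0.0552
0.1497
0.0551
yaw 25.598646169686905
hole [0.42148048 0.37622696 0.016     ]
handle [0.44552755 0.32680542] [np.float64(0.0638), np.float64(0.0166), np.float64(0.0638), np.float64(0.0168)]
[0.1457838  0.21561463 0.00655101]
```

Call:
step_arm:
  increments:
    - [0.15, 0.2, 2, 0, 0, -1, 0]
    - [0, 0, 3, 0, 0, 0, 0]
    - [0, 0, 3, 0, 0, 0, 0]
    - [0, 0, 3, 0, 0, 0, 0]
    - [0, 0, 3, 0, 0, 0, 0]
    - [0, 0, 2, 0, 0, 0, 0]
    - [0, 0, 0, 0, 0, 0, 0]
    - [0, 0, 0, 0, 0, 0, 0]
  squeeze: 90

```text
t: 5.9
eef_pos: [0.4462, 0.326, 0.0907]
tool_rot: [0.0, 0.975, 0.221, 0.0]
contact_force: [-0.3, 0.2, -0.3]
gripper_width: 1.001
```

```bash
python3 - <<'E'
from h import *
o,r=state(); print(o['eef_pos'],np.degrees(r.as_euler('xyz')),r.inv().apply(np.array([.4457,.3263,.024])-o['eef_pos'])*100)
w=snap('wrist','w3.png')
E
```

```text
[0.44621792 0.32603001 0.09073449] [ 1.79983803e+02 -1.35791079e-03  2.55505967e+01] [-0.03523974 -0.04858342  6.67343496]
```

View pics/w3.png

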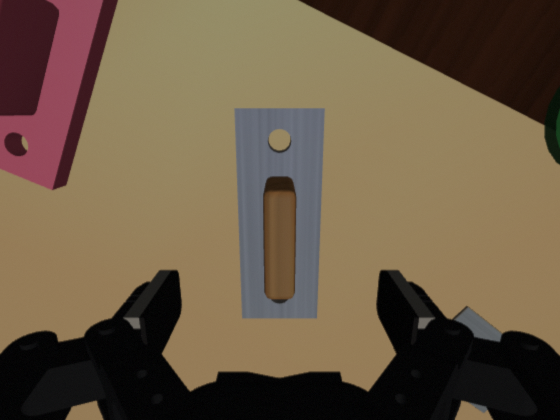

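The handle (280,240) is centred between the fingers (180 and 378). I'll lower and close.

Call:
step_arm:
  increments:
    - [0, 0, 2.2, 0, 0, 0, 0]
    - [0, 0, 2.2, 0, 0, 0, 0]
    - [0, 0, 1.5, 0, 0, 0, 0]
    - [0, 0, 0.7, 0, 0, 0, 0]
    - [0, 0, 0, 0, 0, 0, 0]
    - [0, 0, 0, 0, 0, 0, 0.5]
    - [0, 0, 0, 0, 0, 0, 1]
    - [0, 0, 0, 0, 0, 0, 1]
    - [0, 0, 0, 0, 0, 0, 1]
    - [0, 0, 0, 0, 0, 0, 1]
    - [0, 0, 0, 0, 0, 0, 1]
    - [0, 0, 0, 0, 0, 0, 1]
  squeeze: 90

```text
t: 7.15
eef_pos: [0.4459, 0.3266, 0.0247]
tool_rot: [0.0, 0.975, 0.222, 0.0]
contact_force: [-0.1, -1.3, 6.5]
gripper_width: 0.197
```

```bash
python3 - <<'E'
from h import *
o,r=state(); print(o['eef_pos'],np.degrees(r.as_euler('xyz')),o['contact_force'],o['gripper_width'],o['t'])
E
```

```text
[0.44592292 0.32662886 0.02469894] [ 1.79992536e+02 -2.86327877e-02  2.56090749e+01] [-0.06806114 -1.32599069  6.49874518] 0.1965172083394128 7.15
```

Call:
step_arm:
  increments:
    - [0, 0, -1, 0, 0, 0, 1]
    - [0, 0, -2, 0, 0, 0, 1]
    - [0, 0, -3, 0, 0, 0, 1]
    - [0, 0, -3, 0, 0, 0, 1]
    - [0, 0, -3, 0, 0, 0, 1]
    - [0, 0, -2, 0, 0, 0, 1]
    - [0, 0, -1, 0, 0, 0, 1]
    - [0, 0, 0, 0, 0, 0, 1]

```text
t: 7.95
eef_pos: [0.446, 0.3267, 0.1753]
tool_rot: [-0.0, 0.975, 0.222, 0.001]
contact_force: [-0.3, 0.2, -4.7]
gripper_width: 0.204
```

```bash
python3 - <<'E'
from h import *
o,r=state(); print(o['eef_pos'],np.degrees(r.as_euler('xyz')),o['contact_force'],o['torque'],o['gripper_width'],o['t'])
w=snap('wrist','w4.png')
plan([.524,-.0077,.19],-3.0,20,1.0)
E
```

```text
[0.44602801 0.32670428 0.17527127] [-1.79995171e+02 -1.03045264e-01  2.56045345e+01] [-0.26737     0.19347758 -4.65651036] [ 0.00290092 -0.05533906 -0.0320781 ] 0.2035558082073395 7.95
[[-0.4, 1.7, -0.1, 0, 0, 1.4, 1], [-0.3, 1.7, -0.1, 0, 0, 1.4, 1], [-0.3, 1.7, -0.1, 0, 0, 1.4, 1], [-0.2, 1.7, -0.1, 0, 0, 1.4, 1], [-0.2, 1.7, -0.1, 0, 0, 1.4, 1], [-0.2, 1.7, -0.1, 0, 0, 1.4, 1], [-0.1, 1.7, -0.1, 0, 0, 1.4, 1], [-0.1, 1.7, -0.1, 0, 0, 1.4, 1], [0, 1.7, -0.1, 0, 0, 1.4, 1], [0, 1.7, -0.1, 0, 0, 1.4, 1], [0, 1.7, -0.1, 0, 0, 1.4, 1], [0.1, 1.7, -0.1, 0, 0, 1.4, 1], [0.1, 1.7, 0, 0, 0, 1.4, 1], [0.2, 1.7, -0.1, 0, 0, 1.4, 1], [0.2, 1.7, 0, 0, 0, 1.4, 1], [0.3, 1.7, -0.1, 0, 0, 1.4, 1], [0.3, 1.7, 0, 0, 0, 1.4, 1], [0.3, 1.7, -0.1, 0, 0, 1.4, 1], [0.4, 1.7, 0, 0, 0, 1.4, 1], [0.4, 1.6, -0.1, 0, 0, 1.4, 1]]
end [ 0.5236 -0.0073  0.1902] from [0.4455 0.3261 0.174 ] t 8.0
```

View pics/w4.png

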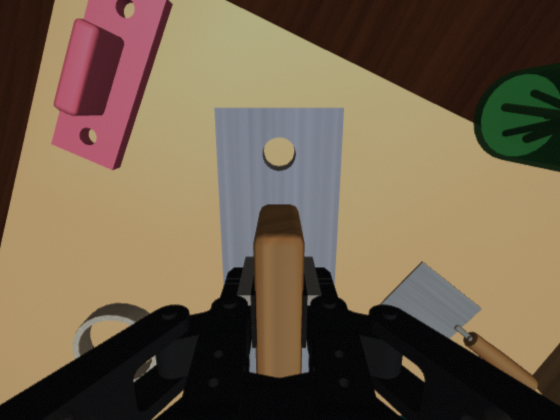

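The platen is lifted square: weight 4.7 N, handle at (280,290) between the pads, near hole at (279,152). I'll carry it over the press.

Call:
step_arm:
  increments:
    - [-0.4, 1.7, -0.1, 0, 0, 1.4, 1]
    - [-0.3, 1.7, -0.1, 0, 0, 1.4, 1]
    - [-0.3, 1.7, -0.1, 0, 0, 1.4, 1]
    - [-0.2, 1.7, -0.1, 0, 0, 1.4, 1]
    - [-0.2, 1.7, -0.1, 0, 0, 1.4, 1]
    - [-0.2, 1.7, -0.1, 0, 0, 1.4, 1]
    - [-0.1, 1.7, -0.1, 0, 0, 1.4, 1]
    - [-0.1, 1.7, -0.1, 0, 0, 1.4, 1]
    - [0, 1.7, -0.1, 0, 0, 1.4, 1]
    - [0, 1.7, -0.1, 0, 0, 1.4, 1]
    - [0, 1.7, -0.1, 0, 0, 1.4, 1]
    - [0.1, 1.7, -0.1, 0, 0, 1.4, 1]
    - [0.1, 1.7, 0, 0, 0, 1.4, 1]
    - [0.2, 1.7, -0.1, 0, 0, 1.4, 1]
    - [0.2, 1.7, 0, 0, 0, 1.4, 1]
    - [0.3, 1.7, -0.1, 0, 0, 1.4, 1]
    - [0.3, 1.7, 0, 0, 0, 1.4, 1]
    - [0.3, 1.7, -0.1, 0, 0, 1.4, 1]
    - [0.4, 1.7, 0, 0, 0, 1.4, 1]
    - [0.4, 1.6, -0.1, 0, 0, 1.4, 1]

```text
t: 10.0
eef_pos: [0.524, -0.0084, 0.1902]
tool_rot: [0.0, 1.0, -0.022, -0.0]
contact_force: [-0.2, 0.6, -3.5]
gripper_width: 0.203
```

Call:
step_arm:
  increments:
    - [0, 0, 0, 0, 0, 0, 1]
    - [0, 0, 0, 0, 0, 0, 1]
    - [0, 0, 0, 0, 0, 0, 1]

```text
t: 10.3
eef_pos: [0.5237, -0.0059, 0.1903]
tool_rot: [-0.0, 1.0, -0.02, -0.0]
contact_force: [-0.7, -0.3, -2.6]
gripper_width: 0.201
```

```bash
python3 - <<'E'
from h import *
o,r=state(); print(o['eef_pos'],np.degrees(r.as_euler('xyz')),o['contact_force'],o['torque'],o['gripper_width'],o['t'])
w=snap('wrist','w5.png');a=snap('scene','s5.png');b=snap('side','d5.png')
R_=lambda i,x,y,w,h,W,H:cv2.resize(i['pixels'][y:y+h,x:x+w,::-1],(W,H),interpolation=cv2.INTER_CUBIC)
cv2.imwrite('pics/c5.png',np.hstack([R_(a,240,150,80,100,400,500),R_(b,240,150,80,100,400,500)]))
for f in np.linspace(0,1,1): print(r.inv().apply(np.array([.524,-.0077,.13])-o['eef_pos'])*100)
E
```

```text
[ 0.5236559  -0.00589097  0.19033326] [-1.79963985e+02  2.82843491e-03 -2.30536039e+00] [-0.66440847 -0.28357255 -2.64663484] [ 0.04972048 -0.03704431 -0.01018108] 0.20132100585385745 10.3
[0.04195676 0.18316508 6.03320996]
```

View pics/w5.png

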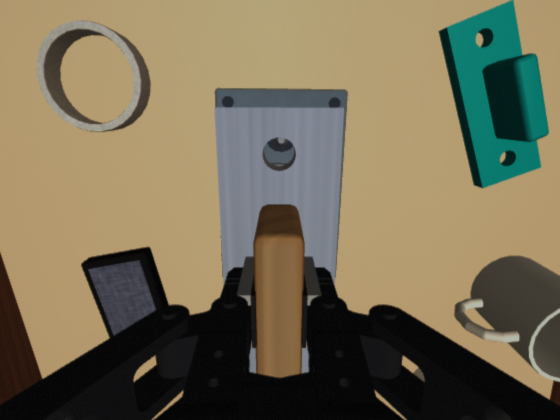

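View pics/c5.png

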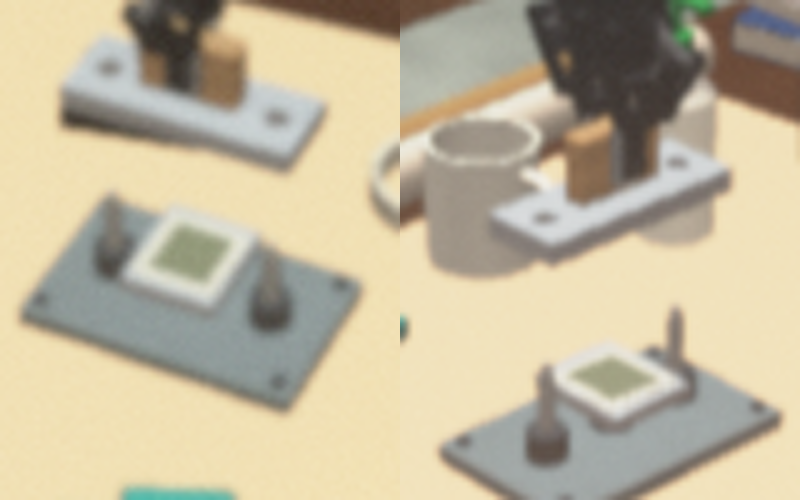

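The peg tip shows through the near hole at (281,140), and the platen hangs level above both pegs. I'll check the in-hand offset from the visible hole, then come down to just above the tips.

```bash
python3 - <<'E'
from h import *
w=pickle.load(open('pics/w5.png.pkl','rb'))
o,r=state()
im=w['pixels'][:,:,::-1]
cv2.imwrite('pics/w5c.png',cv2.resize(im[80:200,200:360],(800,600),interpolation=cv2.INTER_CUBIC))
h=atz(w,(279,152),o['eef_pos'][2]-.0087); print('hole in tool mm',r.inv().apply(h-o['eef_pos'])*1000)
E
```

```text
hole in tool mm [ -0.50380084 -55.4690218    8.71446709]
```

View pics/w5c.png

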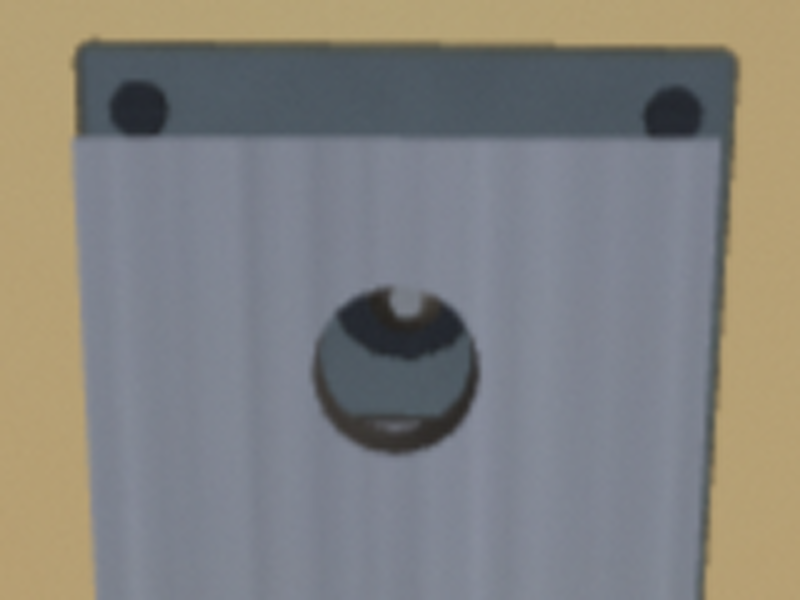

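Call:
step_arm:
  increments:
    - [0, 0.2, 1, 0, 0, 0.6, 1]
    - [0, 0, 1.5, 0, 0, 0, 1]
    - [0, 0, 1.5, 0, 0, 0, 1]
    - [0, 0, 1.5, 0, 0, 0, 1]
    - [0, 0, 1, 0, 0, 0, 1]
    - [0, 0, 0, 0, 0, 0, 1]
    - [0, 0, 0, 0, 0, 0, 1]

```text
t: 11.15
eef_pos: [0.5238, -0.0087, 0.1251]
tool_rot: [-0.0, 1.0, -0.026, -0.0]
contact_force: [0.4, 0.0, -2.3]
gripper_width: 0.197
```

```bash
python3 - <<'E'
from h import *
o,r=state(); print(o['eef_pos'],np.degrees(r.as_euler('xyz')),o['contact_force'],o['t'])
w=snap('wrist','w6.png');a=snap('scene','s6.png');b=snap('side','d6.png')
R_=lambda i,x,y,w,h,W,H:cv2.resize(i['pixels'][y:y+h,x:x+w,::-1],(W,H),interpolation=cv2.INTER_CUBIC)
cv2.imwrite('pics/c6.png',np.vstack([np.hstack([R_(a,240,165,80,60,400,300),R_(b,240,175,80,60,400,300)]),R_(w,200,90,160,60,800,300)]))
print(r.inv().apply(np.array([.524,-.0077,.13])-o['eef_pos'])*100)
E
```

```text
[ 0.52377719 -0.00866979  0.12511565] [-1.79985884e+02  1.84452227e-02 -2.97379123e+00] [ 0.39093661  0.0190256  -2.29850529] 11.15
[ 0.01706281 -0.09812433 -0.48841641]
```

View pics/c6.png

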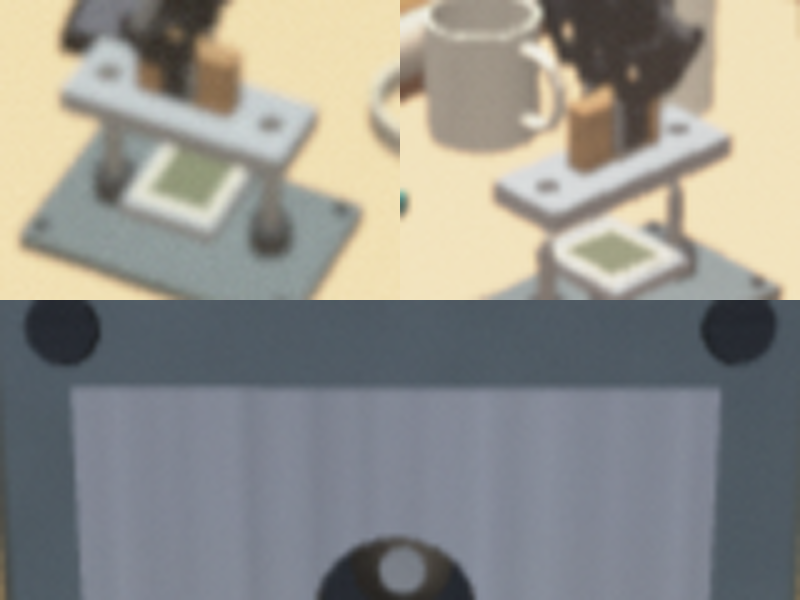

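```bash
python3 - <<'E'
from h import *
w=pickle.load(open('pics/w6.png.pkl','rb'));o,r=state()
cv2.imwrite('pics/w6c.png',cv2.resize(w['pixels'][110:200,220:340,::-1],(800,600),interpolation=cv2.INTER_CUBIC))
t=atz(w,((402+.5)/5-.5+200,(270+.5)/5-.5+90),.082);print('tip',t,'tool mm',r.inv().apply(t-o['eef_pos'])*1000)
E
```

```text
tip [0.5267341  0.04726181 0.082     ] tool mm [ -0.54417885 -56.13243811  43.96825887]
```

View pics/w6c.png

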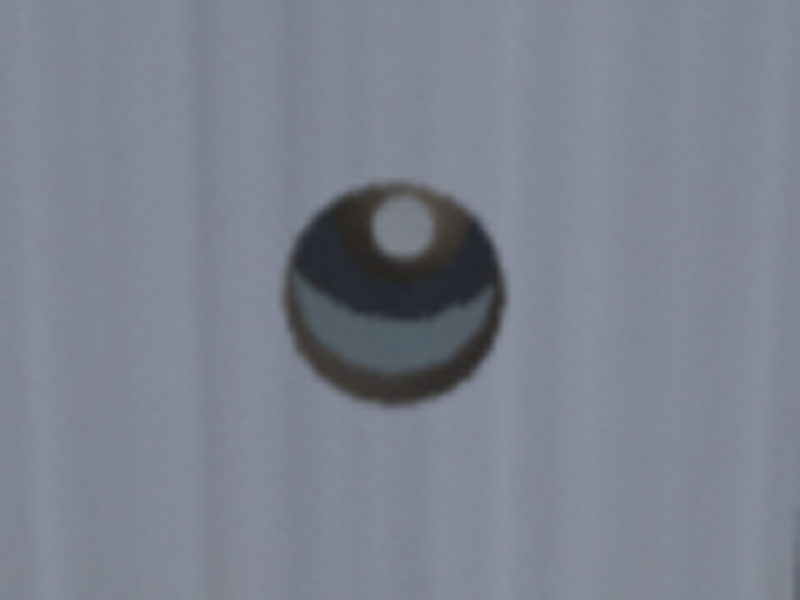

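The hole is at (-0.5,-55.5) mm and the tip at (-0.5,-56.1) mm in the tool frame, within the 1.5 mm clearance. I nudge 0.5 mm and lower onto the pegs, watching the force.

Call:
step_arm:
  increments:
    - [0, -0.05, 1, 0, 0, 0, 1]
    - [0, 0, 0.8, 0, 0, 0, 1]
    - [0, 0, 0.6, 0, 0, 0, 1]
    - [0, 0, 0.6, 0, 0, 0, 1]
    - [0, 0, 0, 0, 0, 0, 1]

```text
t: 11.8
eef_pos: [0.5234, -0.0082, 0.0943]
tool_rot: [-0.0, 1.0, -0.026, -0.001]
contact_force: [0.2, -0.7, -3.6]
gripper_width: 0.199
```

Call:
step_arm:
  increments:
    - [0, 0, 0.5, 0, 0, 0, 1]
    - [0, 0, 0.5, 0, 0, 0, 1]
    - [0, 0, 0.3, 0, 0, 0, 1]
    - [0, 0, 0.2, 0, 0, 0, 1]
    - [0, 0, 0, 0, 0, 0, 1]

```text
t: 12.3
eef_pos: [0.5236, -0.0083, 0.0801]
tool_rot: [-0.0, 1.0, -0.026, -0.0]
contact_force: [0.4, 0.3, -4.1]
gripper_width: 0.199
```

```bash
python3 - <<'E'
from h import *
o,r=state(); print(o['eef_pos'],np.degrees(r.as_euler('xyz')),o['contact_force'],o['torque'],o['t'])
a=snap('scene','s7.png');b=snap('side','d7.png')
R_=lambda i,x,y,w,h,W,H:cv2.resize(i['pixels'][y:y+h,x:x+w,::-1],(W,H),interpolation=cv2.INTER_CUBIC)
cv2.imwrite('pics/c7.png',np.hstack([R_(a,240,165,80,80,400,400),R_(b,240,180,80,80,400,400)]))
E
```

```text
[ 0.52363582 -0.00832648  0.08006092] [-1.79996550e+02  1.61190281e-02 -2.97883608e+00] [ 0.42954584  0.30421487 -4.13429732] [ 0.04617448 -0.02268373  0.00700546] 12.3
```

View pics/c7.png

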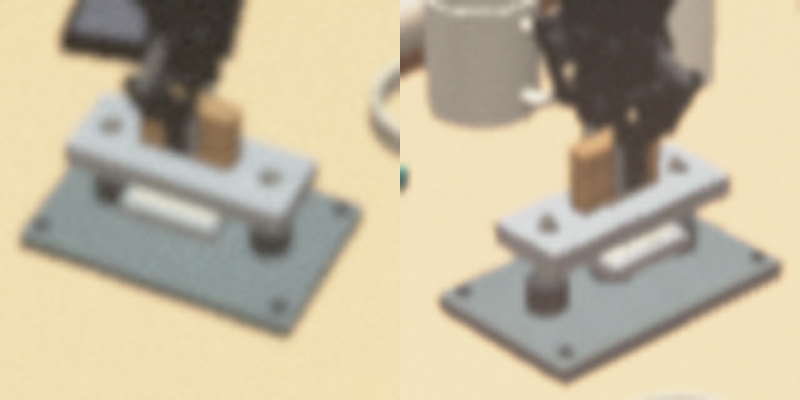

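Both peg tips show in their holes and there is no side force. Next: down to the bed and on towards the collars.

Call:
step_arm:
  increments:
    - [0, 0, 0.4, 0, 0, 0, 1]
    - [0, 0, 0.3, 0, 0, 0, 1]
    - [0, 0, 0.3, 0, 0, 0, 1]
    - [0, 0, 0, 0, 0, 0, 1]

```text
t: 12.8
eef_pos: [0.5239, -0.0085, 0.0705]
tool_rot: [0.0, 1.0, -0.026, 0.0]
contact_force: [-1.2, 0.1, 5.2]
gripper_width: 0.197
```

Call:
step_arm:
  increments:
    - [0, 0, 0.3, 0, 0, 0, 1]
    - [0, 0, 0.3, 0, 0, 0, 1]
    - [0, 0, 0.2, 0, 0, 0, 1]
    - [0, 0, 0, 0, 0, 0, 1]

```text
t: 13.2
eef_pos: [0.524, -0.0085, 0.0629]
tool_rot: [0.0, 1.0, -0.026, 0.0]
contact_force: [-2.9, -1.2, 9.6]
gripper_width: 0.199
```

Call:
step_arm:
  increments:
    - [0, 0, 0.2, 0, 0, 0, 1]
    - [0, 0, 0.1, 0, 0, 0, 1]
    - [0, 0, 0, 0, 0, 0, 1]

```text
t: 13.5
eef_pos: [0.524, -0.0085, 0.0601]
tool_rot: [0.0, 1.0, -0.026, 0.0]
contact_force: [-3.1, -0.2, 11.0]
gripper_width: 0.197
```

Call:
step_arm:
  increments:
    - [0, 0, 0.1, 0, 0, 0, 1]
    - [0, 0, 0, 0, 0, 0, 1]

```text
t: 13.7
eef_pos: [0.524, -0.0085, 0.0596]
tool_rot: [0.001, 1.0, -0.026, 0.0]
contact_force: [-5.5, -0.5, 14.2]
gripper_width: 0.199
```

The collars are taking load. I ease the small side force (Fx −5.5 N) with a shift and press a little more.

Call:
step_arm:
  increments:
    - [-0.03, 0, 0.05, 0, 0, 0, 1]
    - [0, 0, 0, 0, 0, 0, 1]

```text
t: 13.9
eef_pos: [0.524, -0.0085, 0.0596]
tool_rot: [0.001, 1.0, -0.026, 0.001]
contact_force: [-5.5, -0.5, 20.0]
gripper_width: 0.196
```

Call:
step_arm:
  increments:
    - [0, 0, 0.05, 0, 0, 0, 1]
    - [0, 0, 0, 0, 0, 0, 1]

```text
t: 14.1
eef_pos: [0.524, -0.0085, 0.0596]
tool_rot: [0.001, 1.0, -0.026, 0.001]
contact_force: [-7.3, -2.2, 26.1]
gripper_width: 0.202
```

```bash
python3 - <<'E'
from h import *
for i in range(2):
    o,r=state(); print(o['eef_pos'],np.degrees(r.as_euler('xyz')),o['contact_force'],o['torque'],o['t'])
    (snap('scene','s8.png'),0) if i==0 else 0
E
```

```text
[ 0.52401053 -0.00852878  0.05960684] [ 1.79908925e+02 -7.10947645e-02 -3.00593325e+00] [-7.28647919 -2.21351591 26.10196025] [-0.09804261  1.99496154  0.01933685] 14.1
[ 0.52403471 -0.00847189  0.0596138 ] [ 1.79911977e+02 -7.42256962e-02 -3.00246832e+00] [-7.42358964 -2.12958415 24.64129443] [-0.14299503  2.0228161   0.04017262] 14.15
```

Height stays at 0.0596 while force rises from 14 to 26 N, so this is a hard stop. I back off slightly to mid-range, hold, and look.

Call:
step_arm:
  increments:
    - [-0.03, 0, -0.02, 0, 0, 0, 1]
    - [0, 0, 0, 0, 0, 0, 1]
    - [0, 0, 0, 0, 0, 0, 1]
    - [0, 0, 0, 0, 0, 0, 1]
    - [0, 0, 0, 0, 0, 0, 1]

```text
t: 14.65
eef_pos: [0.524, -0.0085, 0.0596]
tool_rot: [0.001, 1.0, -0.026, 0.001]
contact_force: [-6.4, -1.0, 21.4]
gripper_width: 0.199
```

```bash
python3 - <<'E'
from h import *
a=snap('scene','s9.png');b=snap('side','d9.png');w=snap('wrist','w9.png')
o,r=state(); print(o['eef_pos'],np.degrees(r.as_euler('xyz')),o['contact_force'],o['torque'],o['gripper_width'],o['t'])
R_=lambda i,x,y,w,h,W,H:cv2.resize(i['pixels'][y:y+h,x:x+w,::-1],(W,H),interpolation=cv2.INTER_CUBIC)
cv2.imwrite('pics/c9.png',np.vstack([np.hstack([R_(a,240,175,80,60,400,300),R_(b,240,195,80,60,400,300)]),np.hstack([R_(w,0,0,560,420,400,300),R_(a,60,100,400,300,400,300)])]))
E
```

```text
[ 0.52397683 -0.00848917  0.05960285] [ 1.79926046e+02 -9.76887427e-02 -3.00295792e+00] [-5.72549058 -1.03205216 22.74024165] [-0.14369969  1.66250105  0.04840194] 0.19767299965216545 14.8
```

View pics/c9.png

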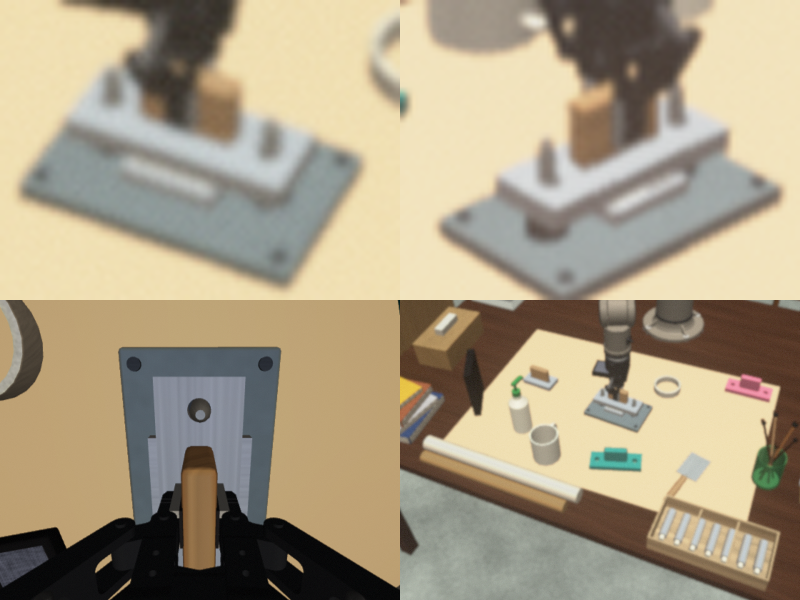

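Both pegs stand through the platen, it sits flat on the collars, and the bystanders are in place. I'll hold the push a few seconds for the glue.

Call:
step_arm:
  increments:
    - [0, 0, 0, 0, 0, 0, 1]
    - [0, 0, 0, 0, 0, 0, 1]
    - [0, 0, 0, 0, 0, 0, 1]
    - [0, 0, 0, 0, 0, 0, 1]
    - [0, 0, 0, 0, 0, 0, 1]
    - [0, 0, 0, 0, 0, 0, 1]
    - [0, 0, 0, 0, 0, 0, 1]
    - [0, 0, 0, 0, 0, 0, 1]
    - [0, 0, 0, 0, 0, 0, 1]
    - [0, 0, 0, 0, 0, 0, 1]
    - [0, 0, 0, 0, 0, 0, 1]
    - [0, 0, 0, 0, 0, 0, 1]
    - [0, 0, 0, 0, 0, 0, 1]
    - [0, 0, 0, 0, 0, 0, 1]
    - [0, 0, 0, 0, 0, 0, 1]
    - [0, 0, 0, 0, 0, 0, 1]
    - [0, 0, 0, 0, 0, 0, 1]
    - [0, 0, 0, 0, 0, 0, 1]
    - [0, 0, 0, 0, 0, 0, 1]
    - [0, 0, 0, 0, 0, 0, 1]

```text
t: 16.8
eef_pos: [0.524, -0.0085, 0.0596]
tool_rot: [0.001, 1.0, -0.026, 0.001]
contact_force: [-5.6, -0.5, 22.4]
gripper_width: 0.198
```

Call:
step_arm:
  increments:
    - [0, 0, 0, 0, 0, 0, 1]
    - [0, 0, 0, 0, 0, 0, 1]
    - [0, 0, 0, 0, 0, 0, 1]
    - [0, 0, 0, 0, 0, 0, 1]
    - [0, 0, 0, 0, 0, 0, 1]
    - [0, 0, 0, 0, 0, 0, 1]
    - [0, 0, 0, 0, 0, 0, 1]
    - [0, 0, 0, 0, 0, 0, 1]
    - [0, 0, 0, 0, 0, 0, 1]
    - [0, 0, 0, 0, 0, 0, 1]
    - [0, 0, 0, 0, 0, 0, 1]
    - [0, 0, 0, 0, 0, 0, 1]
    - [0, 0, 0, 0, 0, 0, 1]
    - [0, 0, 0, 0, 0, 0, 1]
    - [0, 0, 0, 0, 0, 0, 1]
    - [0, 0, 0, 0, 0, 0, 1]
    - [0, 0, 0, 0, 0, 0, 1]
    - [0, 0, 0, 0, 0, 0, 1]
    - [0, 0, 0, 0, 0, 0, 1]
    - [0, 0, 0, 0, 0, 0, 1]

```text
t: 18.8
eef_pos: [0.524, -0.0085, 0.0596]
tool_rot: [0.001, 1.0, -0.026, 0.001]
contact_force: [-5.5, -0.8, 21.4]
gripper_width: 0.199
```

```bash
python3 - <<'E'
from h import *
print(bot.hand_in())
o=bot.get_obs();print(o['t'],o['eef_pos'],o['contact_force'])
E
```

```text
the job is handed in; nothing more can be done
None
the job is handed in; nothing more can be done
```

I fitted the long platen over both guide pegs and pressed it down onto the stop collars. I held it there for about 4.7 s, then handed the job in at about 18.8 s still gripping and pressing.

**Last checks:**
- **Hard stop:** the tool height stayed at 0.0596 m while the push rose from 14 to 26 N. That height puts the platen's underside at about 35 mm, level with the collar tops.
- **Push and tilt:** the push was a steady 21–23 N during the hold, plus about 4 N of platen weight. Tilt was about 0.1°.
- **Pictures:** both pegs stand through the platen, and the short platen, the look-alikes and the other things I could see had not moved.

**Imperfections:** a sideways force of about 5.5 N remained along x while pressing, and two small corrective shifts reduced it only slightly. The two outside cameras placed the press about 1 cm apart, so I relied on the wrist camera, whose own peg, collar and base measurements agreed to about 2 mm.

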